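# Offer the crank up to the cupping-room hand mill

### The job

First lift the loose lid off the hand mill by its knob and set it down (not dropped), knob up, wholly on the round cork mat. Then pick up the mill's crank by its balance point and hold it level with its hub straight above the mill's spindle, about 2 cm clear of it, so that a colleague can slip a washer onto the spindle. Finish still holding the crank there, motionless and touching nothing else; leave the glass, spoon and timer alone.

Things in the scene. Friction and masses are not known exactly. Their poses are not given: they have to be found in the camera images.
- mill: Hand mill, fixed to the table: grey body 130 x 130 mm, 88 mm high, a small drawer in its -x side, and on it an open round steel hopper, 120 mm outside and 112 mm inside diameter at the rim, which is 140 mm above the table. An upright spindle stands in the middle of the hopper, hidden by the lid at the start. Origin at the centre of its underside, z up.
- spindle_tip (a point): Top end of the mill's upright steel spindle (12 mm diameter), on the mill's axis, 138 mm above the table, 2 mm below the hopper's rim. z up.
- lid_base (a point): Centre of the lower edge of the lid's skirt, on which the lid stands when set down. Loose wooden lid, a low dome 124 mm in diameter that lies on the hopper's rim; the ring-shaped skirt under it (100 mm diameter, 6 mm high) hangs loosely inside the hopper. This point is 134 mm above the table at the start. Mass about 0.15 kg. z up the lid's axis.
- lid_knob (a point): Point on the axis of the lid's knob to grip it at, 36 mm above the skirt's lower edge, 170 mm above the table at the start. Knob: upright cylinder in the middle of the lid, 26 mm diameter, 34 mm high; this point is 19 mm above its foot and 15 mm below its top. z runs up the knob.
- mat: Round cork mat fixed on the table, 180 mm in diameter, 6 mm thick; origin at the centre of its underside. It lies on one side of the mill, the crank on the other; the sides change.
- crank_balance (a point): Balance point of the loose crank, in the middle of its bar's section, 30 mm above the table as it lies and 47 mm from the hub's axis (the bar is 160 mm long from hub axis to knob axis). Bar: dark metal, 12 mm wide and 12 mm high, its underside 24 mm above the table. x runs along the bar from hub to knob, z up. Crank mass about 0.42 kg, can differ by a fifth.
- crank_socket (a point): Centre of the underside of the crank's heavy round hub (36 mm diameter, 40 mm high, standing on the table): the mouth of the socket that belongs on the spindle. 47 mm from the balance point towards the crank's -x, and 30 mm below it. z up.
- crank_knob (a point): Centre of the crank's upright wooden knob at the light end, 28 mm diameter, from 36 to 82 mm above the table, 160 mm from the hub's axis; this point is 59 mm above the table. Below it a foot 18 mm in diameter, 24 mm high, stands on the table. z up.
- glass: Bystander: empty drinking glass, 74 mm in diameter, 90 mm high, standing beyond the mill; origin at the centre of its underside.
- spoon: Bystander: steel cupping spoon 170 mm long lying beyond the mill, to the right; origin under its middle.
- timer: Bystander: small black timer 55 x 75 x 20 mm lying beyond the mill, to the left; origin at the centre of its underside.
Mind the look-alikes: they are no part of the job. What is shaped like the part that bears lid_base but green or red is not meant.

How it is judged:
By the outcome, as a careful person would: the job done as asked, in the order asked, and still so for the second after the job is handed in, while the arm keeps its last pose, push and grip.
It also fails if it takes over 59 s, if anything falls off the work surface, if the arm or the gripper's body presses on something with over 40 N, if the wrist force passes 120 N, or if a joint passes its speed limit or range.

### The arm

A 7-joint arm with a two-finger parallel gripper is mounted at the origin on the work surface. World frame = base frame: x ahead of the robot, y to its left, z up, the work surface at z = 0. Lengths are in m, angles in rad, forces in N, time in s.
With the tool pointing down it reaches from about 0.4 to 0.85 m from the base axis. Payload 6.9 kg.
Tool frame: the origin (TCP) lies midway between the tips of the shut fingers; the grasp point (between the pads) lies behind it (ctrl.pinch_z is the z of the grasp point in the tool frame, in m); z points along the fingers, y is the line along which they close (so a half turn about z gives the same grasp; the last joint's range is limited). The gripper opens to 85 mm and grips with 20 to 120 N. Pads are 22 mm wide; open, the fingers measure 114 mm over their backs; the gripper's body (76 mm by 85 mm) begins 54 mm behind the grasp point. The pads swing forward as they close: fully open they stand 13 mm farther back than shut.
Start: joints at [-1.212, 0.507, -0.238, 1.5, 0.126, 1.149, -0.155], TCP at [0.157, 0.605, 0.231] pointing down, gripper open.
Joint ranges: [-3.08, 3.08], [-0.24, 2.05], [-1.43, 1.35], [0, 2.5], [-1.52, 4.66], [0.17, 1.96], [-2.89, 2.89]. Speed limits (rad/s): [2.39, 2.39, 3.14, 3.14, 3.14, 3.14, 3.14].

### API

Orientations are given as a unit quaternion [w, x, y, z].
In Python, from station import ctrl, get_state, vision, ticket, models gives the robot as it stands. Calls block until the motion is done:
- ctrl.movep(position, orientation): joint-space move of the TCP to a pose.
- ctrl.movel(position, frame=None, max_speed=0.15): straight line of the TCP; frame=None keeps the orientation; max_speed is the mean speed in m/s.
- ctrl.set_joints(angles): joint-space move.
- ctrl.ungrasp() and ctrl.close_gripper(force=None): open the fingers fully, or close them until they stop; force is the grip in N (None keeps the last).
- ctrl.pause(seconds).
- ctrl.ik(position, orientation): joint angles nearest the present ones, or None.
- get_state(): the state.
- vision.grab_frame(name): name is "scene" or "top" or "wrist"; returns (picture, depth): 400x640x3 uint8, blue, green, red; 400x640 float32, m along the optical axis (not along the pixel's ray), 0 where there is no reading.
- vision.camera_info(name): a dict with "mtx" (3x3 intrinsics, pixels), "R" (3x3) and "t" (3): a world point X has camera coordinates R X + t; the wrist camera has in their place "hand_eye" (4x4, takes a point from camera to tool coordinates, whose origin is the TCP and whose axes are the flange's). Camera axes: x right, y down, z forward; pixel columns grow to the right and rows downward; lengths in m; the calibration is good to about 2 mm. A picture is of the moment at which its call begins: read the wrist's pose just before it. camera_info takes no time and is no camera call.
A pose or a line that the arm cannot do raises ctrl.Unreachable and nothing moves.
- ticket.close_job(): hands the job in; it is judged then, once.
Trained networks look in the newest picture that a camera, given by its name, has taken for a name from the list of things; names that differ only in an ending like _2 or _b are one class to them, and where a whole thing is asked for, a point or a joint stands for the part that bears it (a point fixed in the world has none). Each returns a list of dicts, best first, with "p" (0 to 1); they miss things now and then, are a little off and sometimes report something else, mostly with a low value. They report only what shows in the picture. A call takes as long as a camera call. They do not tell look-alikes from the thing itself.
- models.recognise(camera, target): "point" ([column, row] in pixels, amid what is visible of it).
- models.masks_of(camera, target): "mask" (400x640 bool, what is visible of it) and "point" ([column, row] in pixels, amid what is visible of it).
The state is a dict: "time": time; "qpos": joint angles; "qd": joint speeds; "tau": joint torques, N m; "tcp_pos": TCP position; "eef_rot": TCP orientation; "contact_force": force on the tool from outside, world axes, zero at the start; "wrist_torque": the same for the moment, N m; "width": finger opening in m; "gripper_force": force on a finger pad.
Only numpy, scipy, OpenCV 4.12 (cv2) and the standard library are available. Lean on these libraries where they do the work, as an engineer would, in place of code of your own. Each camera call takes 0.05 s, during which the arm holds its last target. There are 200 camera calls.

## Working session

There is one attempt and no reset: what is moved stays moved. The work goes in short steps, each a Python script; the robot and the scene stay as the last script left them, time stands still between calls to the robot, and variables do not carry over. Pictures are saved under pics/ and viewed, at most 10 in all, crops included, and the job is handed in when it is done.

```bash
ls; mkdir -p pics; python3 - <<'E'
from station import ctrl,get_state,vision,models
import cv2,numpy as np
s=get_state();print(s['time'],s['tcp_pos'],s['eef_rot'],s['width'],ctrl.pinch_z)
ims=[]
for c in ['scene','top']:
    im,d=vision.grab_frame(c);ims.append(im);i=vision.camera_info(c)
    print(c,i['mtx'].tolist() if hasattr(i['mtx'],'tolist') else i['mtx'],np.round(-np.array(i['R']).T@np.array(i['t']),3),np.round(i['R'],3).tolist())
    np.savez(f'{c}.npz',im=im,d=d,K=i['mtx'],R=i['R'],t=i['t'])
    for n in ['mill','lid_base','lid_knob','mat','crank_balance','crank_socket','crank_knob','glass','spoon','timer']:
        print(n,[(round(float(r['p']),2),np.round(r['point']).tolist()) for r in models.recognise(c,n)][:4])
print(np.array(vision.camera_info('wrist')['hand_eye']).round(4).tolist())
cv2.imwrite('pics/a.png',ims[0]);cv2.imwrite('pics/b.png',ims[1])
E
```

```text
pics
0.0 [0.15689868 0.60445321 0.23041914] [-7.80717797e-05  1.26565185e-01  9.91957873e-01 -9.09242145e-04] 0.08529698228871815 -0.0187
scene [[368.9641817163684, 0.0, 324.30885348168187], [0.0, 368.9641817163684, 196.53418836054416], [0.0, 0.0, 1.0]] [ 0.974 -0.262  0.952] [[0.559, 0.829, 0.004], [0.71, -0.476, -0.519], [-0.428, 0.294, -0.855]]
mill [(0.77, [325.0, 218.0])]
lid_base [(0.81, [330.0, 191.0]), (0.72, [314.0, 165.0]), (0.69, [253.0, 196.0]), (0.44, [388.0, 165.0])]
lid_knob [(0.96, [310.0, 166.0]), (0.61, [330.0, 194.0])]
mat [(0.93, [386.0, 167.0])]
crank_balance [(0.92, [223.0, 252.0])]
crank_socket [(0.6, [233.0, 249.0])]
crank_knob [(0.65, [228.0, 251.0])]
glass [(0.92, [358.0, 268.0])]
spoon [(0.82, [276.0, 322.0]), (0.28, [226.0, 252.0])]
timer [(0.74, [409.0, 222.0])]
top [[432.67600763140945, 0.0, 316.6283720240992], [0.0, 432.67600763140945, 205.6767342396931], [0.0, 0.0, 1.0]] [ 0.462 -0.012  1.365] [[-0.005, -1.0, -0.015], [-0.997, 0.006, -0.08], [0.08, 0.015, -0.997]]
mill [(0.78, [320.0, 224.0])]
lid_base [(0.59, [290.0, 266.0]), (0.56, [355.0, 267.0])]
lid_knob [(0.97, [290.0, 263.0]), (0.94, [307.0, 205.0]), (0.74, [356.0, 265.0])]
mat [(0.87, [224.0, 230.0])]
crank_balance [(0.68, [405.0, 227.0])]
crank_socket [(0.75, [406.0, 228.0])]
crank_knob [(0.71, [402.0, 223.0])]
glass [(0.63, [319.0, 148.0])]
spoon [(0.88, [394.0, 151.0]), (0.34, [308.0, 205.0])]
timer [(0.82, [251.0, 161.0])]
[[0.0007, -0.9475, -0.3198, 0.0815], [1.0, 0.0006, 0.0005, 0.0004], [-0.0003, -0.3198, 0.9475, -0.1419], [0.0, 0.0, 0.0, 1.0]]
```

View pics/a.png

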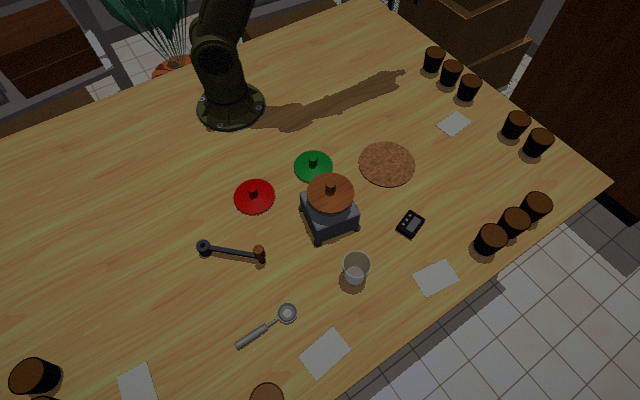

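View pics/b.png

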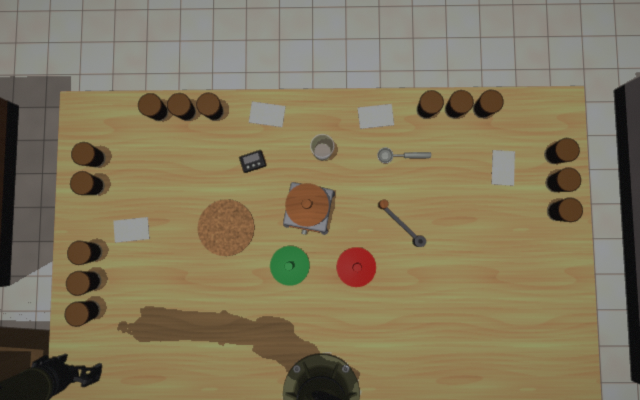

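The scene view shows the wooden lid's knob at (330,185) on the mill, the mat at (386,163), and the crank with its hub at (203,247) and knob at (259,253). In the top view they are at (307,204), (226,227), (419,241) and (383,204). The green and red lids are decoys.

```bash
cat > h.py <<'E'
import numpy as np,cv2
from station import ctrl,get_state,vision,models
from scipy.spatial.transform import Rotation as Ro
def rot(q): return Ro.from_quat(q,scalar_first=True).as_matrix()
def cam(c):
    """K, R, t with world->camera for the moment just before the grab"""
    i=vision.camera_info(c);K=np.array(i['mtx'])
    if c!='wrist': return K,np.array(i['R']),np.array(i['t'])
    s=get_state();H=np.array(i['hand_eye']);T=np.eye(4);T[:3,:3]=rot(s['eef_rot']);T[:3,3]=s['tcp_pos']
    W=np.linalg.inv(T@H);return K,W[:3,:3],W[:3,3]
def cloud(k,d,m):
    K,R,t=k;v,u=np.nonzero(m&(d>0));z=d[v,u]
    P=np.c_[(u-K[0,2])/K[0,0]*z,(v-K[1,2])/K[1,1]*z,z]
    return (P-t)@R          # R^T (P-t)
def tri(obs):
    A=[]
    for (K,R,t),p in obs:
        M=K@np.c_[R,t];A+=[p[0]*M[2]-M[0],p[1]*M[2]-M[1]]
    A=np.array(A);return np.linalg.lstsq(A[:,:3],-A[:,3],rcond=None)[0]
def proj(k,X):
    q=k[0]@(k[1]@X+k[2]);return q[:2]/q[2]
def down(yaw):
    """tool pointing down, tool y (closing line) along world direction yaw"""
    y=np.array([np.cos(yaw),np.sin(yaw),0]);z=np.array([0,0,-1.]);x=np.cross(y,z)
    return Ro.from_matrix(np.c_[x,y,z]).as_quat(scalar_first=True)
E
python3 - <<'E'
from h import *
obs={}
near={'scene':{'lid_knob':(330,187),'mat':(386,163),'crank_balance':(230,250),'mill':(325,215)},'top':{'lid_knob':(307,204),'mat':(226,227),'crank_balance':(402,223),'mill':(310,210)}}
for c in ['scene','top']:
    k=cam(c);im,d=vision.grab_frame(c)
    for n,p0 in near[c].items():
        rs=models.masks_of(c,n)
        if not rs: print(c,n,'none');continue
        r=min(rs,key=lambda r:np.hypot(*(np.array(r['point'])-p0)))
        m=np.array(r['mask'],bool);P=cloud(k,d,m)
        v,u=np.nonzero(m)
        print(c,n,round(r['p'],2),np.round(r['point'],1),m.sum(),'med',np.median(P,0).round(4),'z5,95',np.percentile(P[:,2],[5,50,95]).round(3))
        obs.setdefault(n,[]).append((k,r['point']))
        np.savez(f'm_{c}_{n}.npz',m=m,P=P)
        if n=='mat': 
            c0,ax=cv2.minEnclosingCircle(P[:,:2].astype(np.float32)); print('  circ',c0,ax, P[:,:2].min(0),P[:,:2].max(0))
        if n=='crank_balance':
            b=P[(P[:,2]>.015)];
            q=b[:,:2]-b[:,:2].mean(0);w,V=np.linalg.eigh(q.T@q);a=V[:,1];s=q@a
            print('  axis',a.round(3),b[:,:2].mean(0).round(4),np.percentile(s,[1,99]).round(3))
            for lo,hi in [(-.2,-.06),(-.06,-.02),(-.02,.02),(.02,.06),(.06,.2)]:
                g=b[(s>lo)&(s<hi)]
                if len(g):print('   ',lo,g.mean(0).round(4),g[:,2].max().round(3),len(g))
for n in ['lid_knob','mat']: print('tri',n,tri(obs[n]).round(4))
E
```

```text
scene lid_knob 0.79 [328.3 192.5] 1557 med [0.5727 0.031  0.1463] z5,95 [0.142 0.146 0.18 ]
scene mat 0.82 [387.1 162.8] 2122 med [0.5099 0.295  0.005 ] z5,95 [0.001 0.005 0.008]
  circ (0.5062182545661926, 0.303405225276947) 0.09643180668354034 [0.41087773 0.20751165] [0.59683745 0.39396924]
scene crank_balance 0.59 [226.1 252.5] 693 med [ 0.5141 -0.2512  0.0359] z5,95 [0.    0.036 0.081]
  axis [0.703 0.711] [ 0.5197 -0.2485] [-0.095  0.092]
    -0.2 [ 0.4655 -0.3048  0.0358] 0.043 177
    -0.06 [ 0.491  -0.2757  0.034 ] 0.039 85
    -0.02 [ 0.519  -0.2471  0.0335] 0.039 86
    0.02 [ 0.5465 -0.2188  0.0337] 0.038 84
    0.06 [ 0.5773 -0.1918  0.0653] 0.084 171
scene mill 0.91 [326.  221.7] 1564 med [ 0.6155 -0.004   0.0832] z5,95 [0.008 0.083 0.125]
top lid_knob 0.58 [287.9 263.7] 1222 med [0.3873 0.0948 0.0124] z5,95 [0.007 0.012 0.02 ]
top mat 0.69 [223.5 227.4] 2479 med [0.5036 0.2962 0.005 ] z5,95 [0.    0.005 0.01 ]
  circ (0.5063482522964478, 0.29584574699401855) 0.0898800939321518 [0.4184658  0.20853493] [0.59248976 0.38392534]
top crank_balance 0.96 [402.6 226.2] 357 med [ 0.5056 -0.2572  0.037 ] z5,95 [0.026 0.037 0.082]
  axis [0.702 0.713] [ 0.5116 -0.2512] [-0.086  0.095]
    -0.2 [ 0.4595 -0.3027  0.0382] 0.045 91
    -0.06 [ 0.4845 -0.2804  0.0345] 0.042 64
    -0.02 [ 0.5114 -0.2517  0.0347] 0.041 51
    0.02 [ 0.5412 -0.2229  0.0349] 0.041 58
    0.06 [ 0.5676 -0.1933  0.07  ] 0.085 85
top mill 0.68 [316.3 221.1] 462 med [0.5169 0.0033 0.086 ] z5,95 [0.006 0.086 0.091]
tri lid_knob [ 0.3898  0.1283 -0.1798]
tri mat [ 5.05e-01  3.03e-01 -2.00e-04]
```

```bash
python3 - <<'E'
from h import *
P=np.r_[np.load('m_scene_lid_knob.npz')['P']]
z=np.load('top.npz');k=(z['K'],z['R'],z['t']);m=np.zeros((400,640),bool);m[180:230,280:335]=1;Q=cloud(k,z['d'],m)
for n,C in [('scene',P),('top',Q)]:
    g=C[C[:,2]>.16];t=C[C[:,2]>.18]; l=C[(C[:,2]>.12)]
    print(n,len(g),g.mean(0).round(4),'top',len(t),t.mean(0).round(4),'lid',cv2.minEnclosingCircle(l[:,:2].astype(np.float32)))
c=t.mean(0)[:2]
q=down(np.pi/2)
obs=[]
for i,off in enumerate([(0,0,.34),(-.04,.03,.28)]):
    ctrl.movep([c[0]+off[0],c[1]+off[1],off[2]],q)
    k=cam('wrist');im,d=vision.grab_frame('wrist');cv2.imwrite(f'pics/w{i}.png',im)
    np.savez(f'w{i}.npz',im=im,d=d,K=k[0],R=k[1],t=k[2])
    for r in models.recognise('wrist','lid_knob')[:3]: print(r['p'],np.round(r['point']))
    C=cloud(k,d,np.ones((400,640),bool));C=C[np.hypot(C[:,0]-c[0],C[:,1]-c[1])<.1]
    kt=C[C[:,2]>.179];l=C[(C[:,2]>.135)&(C[:,2]<.2)]
    print(i,'knobtop',len(kt),np.median(kt,0).round(4),(kt.min(0)+kt.max(0))/2,'lid',cv2.minEnclosingCircle(l[:,:2].astype(np.float32)))
    s=get_state();print(s['time'],s['tcp_pos'],s['qpos'].round(2) if hasattr(s['qpos'],'round') else s['qpos'])
E
```

```text
scene 117 [0.5685 0.0343 0.1789] top 78 [0.5661 0.0359 0.1834] lid ((0.5653370022773743, 0.03564242646098137), 0.06324069947004318)
top 73 [0.5643 0.0347 0.1829] top 63 [0.565  0.035  0.1843] lid ((0.5651911497116089, 0.03538955748081207), 0.06197607144713402)
0.91 [372.  20.]
0.84 [198.  18.]
0.8 [323. 170.]
0 knobtop 29131 [0.5545 0.0368 0.4044] [0.56237845 0.0365674  0.3010834 ] lid ((0.5652949810028076, 0.037217069417238235), 0.06210608035326004)
4.2167 [0.56492126 0.03596798 0.33979318] [-0.19  0.35  0.13  1.47 -0.04  1.33  1.51]
0.96 [352.  36.]
0.94 [158.  34.]
0.73 [287. 230.]
1 knobtop 25044 [0.5142 0.0325 0.3433] [0.54184305 0.0589185  0.2707946 ] lid ((0.5654321908950806, 0.037053659558296204), 0.06238759681582451)
4.725 [0.52599242 0.06484901 0.28085136] [-0.25  0.32  0.11  1.67 -0.04  1.15  1.44]
```

View pics/w0.png

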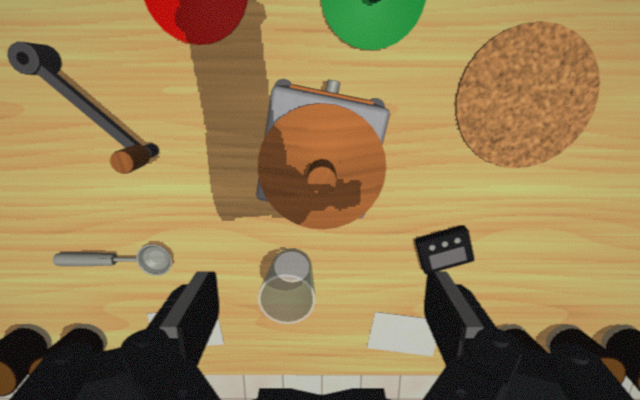

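The wrist view shows the lid at (322,165) with its knob at (322,172), the mat at (528,95) and the crank's hub at (33,58), all matching the estimates. Next I grasp and lift the lid.

```bash
python3 - <<'E'
from h import *
ob=[]
for i,p in enumerate([(323,170),(287,230)]):
    z=np.load(f'w{i}.npz');ob.append(((z['K'],z['R'],z['t']),p))
X=tri(ob);print('tri knob',X.round(4))
assert abs(X[2]-.17)<.03
c=[.5653,.0366];q=down(np.pi/2)
ctrl.movep([*c,.215],q)
ctrl.movel([*c,.154],max_speed=.08)
print('f',np.round(get_state()['contact_force'],2))
ctrl.close_gripper(35);s=get_state();print(s['width'],s['gripper_force'],s['tcp_pos'],np.round(s['contact_force'],2))
ctrl.movel([*c,.224],max_speed=.12)
s=get_state();print(s['time'],s['width'],s['gripper_force'],np.round(s['contact_force'],2))
cl={}
for cn in ['scene','top']:
    k=cam(cn);im,d=vision.grab_frame(cn);C=cloud(k,d,np.ones((400,640),bool))
    l=C[(np.hypot(C[:,0]-c[0],C[:,1]-c[1])<.075)&(C[:,2]>.19)&(C[:,2]<.225)];print(cn,len(l),np.percentile(l,[2,98],axis=0).round(3).tolist())
    cv2.imwrite(f'pics/l_{cn}.png',im)
E
```

```text
tri knob [0.5683 0.0374 0.1298]Traceback (most recent call last):
  File "<stdin>", line 6, in <module>
AssertionError
```

```bash
python3 - <<'E'
from h import *
# knob-top pixel = centroid of depth-segmented knob, in widely separated views
ob=[]
for f in ['w0','scene','top']:
    z=np.load(f+'.npz');k=(z['K'],z['R'],z['t']);full=(z['d']>0)
    C=np.full((400,640,3),np.nan);C[full]=cloud(k,z['d'],full)
    m=(np.hypot(C[...,0]-.5653,C[...,1]-.0366)<.03)&(C[...,2]>.18)&(C[...,2]<.19)
    v,u=np.nonzero(m);ob.append((k,(u.mean(),v.mean())));print(f,m.sum(),u.mean(),v.mean())
X=tri(ob);print('tri knob top',X.round(4))
assert abs(X[2]-.185)<.01 and np.hypot(X[0]-.5653,X[1]-.0366)<.006
c=[.5653,.0366];q=down(np.pi/2)
ctrl.movep([*c,.215],q)
ctrl.movel([*c,.154],max_speed=.08)
print('f',np.round(get_state()['contact_force'],2))
ctrl.close_gripper(35);s=get_state();print(s['width'],s['gripper_force'],s['tcp_pos'],np.round(s['contact_force'],2))
ctrl.movel([*c,.224],max_speed=.12)
s=get_state();print(s['time'],s['width'],s['gripper_force'],np.round(s['contact_force'],2))
for cn in ['scene','top']:
    k=cam(cn);im,d=vision.grab_frame(cn);C=cloud(k,d,np.ones((400,640),bool))
    l=C[(np.hypot(C[:,0]-c[0],C[:,1]-c[1])<.075)&(C[:,2]>.19)&(C[:,2]<.225)];print(cn,len(l),np.percentile(l,[2,98],axis=0).round(3).tolist())
    cv2.imwrite(f'pics/l_{cn}.png',im)
E
```

```text
w0 688 321.8299418604651 179.77325581395348
scene 75 330.32 183.26666666666668
top 62 305.8709677419355 203.03225806451613
tri knob top [0.5651 0.0361 0.1822]
f [ 0.34 -0.46 -0.47]
0.024769496072355714 34.266656041145325 [0.56542284 0.03656797 0.15426654] [ 0.15 -0.17  3.42]
7.3833 0.024890800749480715 34.419801235198975 [-0.45  0.19 -2.38]
scene 1187 [[0.52, -0.021, 0.21], [0.623, 0.093, 0.22]]
top 47 [[0.53, -0.025, 0.209], [0.563, -0.012, 0.218]]
```

View pics/l_scene.png

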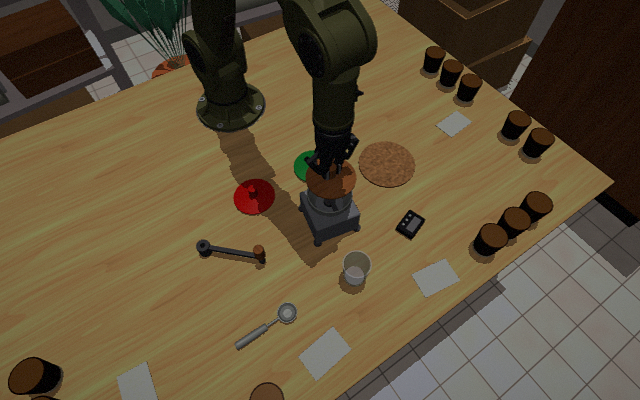

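The lid is held level above the hopper at (331,178). Next I carry it to the mat and set it down.

```bash
python3 - <<'E'
from h import *
m=[.5055,.2965]
ctrl.movel([*m,.224],max_speed=.2)
ctrl.movel([*m,.034],max_speed=.14)
f0=get_state()['contact_force'][2];z=.034
while z>.022:
    z-=.0015;ctrl.movel([*m,z],max_speed=.03);f=get_state()['contact_force'][2]
    if f-f0>1.2: break
print('touch',z,f0,f,get_state()['tcp_pos'])
ctrl.ungrasp();s=get_state();print(s['time'],s['width'])
ctrl.movel([*m,.12],max_speed=.15)
ctrl.movep([.40,.13,.34],down(np.pi/2))
print(get_state()['time'])
# look at hopper with outer cameras
for cn in ['top','wrist']:
    k=cam(cn);im,d=vision.grab_frame(cn);cv2.imwrite(f'pics/p_{cn}.png',im)
    np.savez(f'p_{cn}.npz',im=im,d=d,K=k[0],R=k[1],t=k[2])
E
```

```text
touch 0.024999999999999994 -1.7882474329381393 9.84387821147279 [0.50553886 0.29652983 0.02623793]
12.5917 0.08502111295175387
14.5083
```

View pics/p_wrist.png

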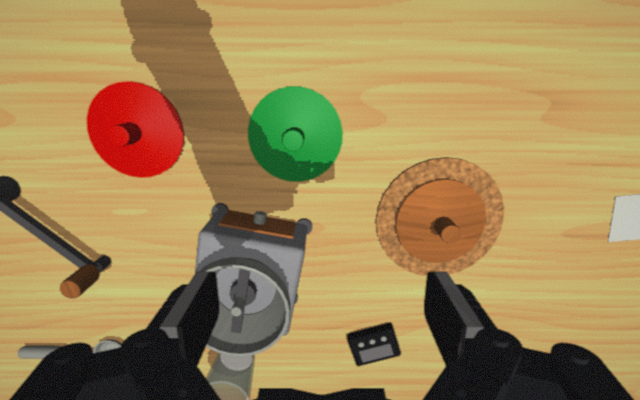

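The lid sits knob up on the mat at (441,222), inside its edge. The hopper is open, with the spindle tip at (237,312). Next I measure the mill's axis and look at the crank from close up.

```bash
python3 - <<'E'
from h import *
from scipy.optimize import least_squares
c=np.array([.5653,.0366])
for f in ['p_top','p_wrist']:
    z=np.load(f+'.npz');k=(z['K'],z['R'],z['t']);C=cloud(k,z['d'],np.ones((400,640),bool))
    r=np.hypot(C[:,0]-c[0],C[:,1]-c[1])
    R=C[(r>.05)&(r<.068)&(C[:,2]>.134)&(C[:,2]<.146)]
    s=least_squares(lambda p:np.hypot(R[:,0]-p[0],R[:,1]-p[1])-.058,c,loss='soft_l1',f_scale=.002).x
    T=C[(r<.02)&(C[:,2]>.12)]
    print(f,'rim',len(R),s.round(4),R[:,2].mean().round(4),'spindle',len(T),T.mean(0).round(4) if len(T) else '',T[T[:,2]>.134].mean(0).round(4))
q=down(3*np.pi/4)
b=np.array([.493,-.268])
for i,(dx,dy,h) in enumerate([(0,0,.27),(-.035,.03,.23)]):
    ctrl.movep([b[0]+dx,b[1]+dy,h],q)
    k=cam('wrist');im,d=vision.grab_frame('wrist');cv2.imwrite(f'pics/c{i}.png',im)
    np.savez(f'c{i}.npz',im=im,d=d,K=k[0],R=k[1],t=k[2])
    m=np.zeros((400,640),bool)
    rs=models.masks_of('wrist','crank_balance');print([(round(r['p'],2),np.round(r['point']),r['mask'].sum()) for r in rs])
    C=cloud(k,d,np.ones((400,640),bool));C=C[(np.hypot(C[:,0]-.52,C[:,1]+.25)<.13)]
    B=C[(C[:,2]>.032)&(C[:,2]<.0385)];a=np.array([.7071,.7071])
    s=(B[:,:2]-b)@a;B=B[(s>-.02)&(s<.06)&(abs((B[:,:2]-b)@[-.7071,.7071])<.03)]
    mu=B[:,:2].mean(0);w,V=np.linalg.eigh(np.cov((B[:,:2]-mu).T));a=V[:,1]*np.sign(V[0,1]);n=np.array([-a[1],a[0]])
    print('bar',len(B),mu.round(4),'yaw',np.degrees(np.arctan2(a[1],a[0])).round(2),'width',np.ptp(np.percentile((B[:,:2]-mu)@n,[3,97])).round(4),'z',np.median(B[:,2]).round(4))
    H=C[(C[:,2]>.0375)&(C[:,2]<.044)&((C[:,:2]-b)@a<-.025)]
    K=C[(C[:,2]>.076)&(C[:,2]<.09)]
    h=np.array(cv2.minEnclosingCircle(H[:,:2].astype(np.float32))[0]);print('hub',len(H),cv2.minEnclosingCircle(H[:,:2].astype(np.float32)),H.mean(0).round(4),'knob',len(K),K.mean(0).round(4),'dist',np.hypot(*(K.mean(0)[:2]-h)).round(4))
print(get_state()['time'],get_state()['tcp_pos'],np.round(get_state()['contact_force'],2))
E
```

```text
p_top rim 171 [0.5637 0.0337] 0.1393 spindle 21 [0.5642 0.0334 0.1297] [0.5635 0.0332 0.1372]
p_wrist rim 1076 [0.5628 0.0359] 0.1381 spindle 164 [0.5616 0.0368 0.1326] [0.563  0.0363 0.1369]
[(0.69, array([322., 184.]), np.int64(3045))]
bar 787 [ 0.5079 -0.2552] yaw 46.22 width 0.0111 z 0.0353
hub 970 ((0.46180403232574463, -0.30187538266181946), 0.020568735897541046) [ 0.4598 -0.3044  0.0394] knob 502 [ 0.5704 -0.1911  0.0808] dist 0.1551
[(0.94, array([274., 195.]), np.int64(4238))]
bar 996 [ 0.5071 -0.2559] yaw 45.79 width 0.0116 z 0.0353
hub 1202 ((0.46134626865386963, -0.30224117636680603), 0.020211398601531982) [ 0.4596 -0.3043  0.0394] knob 622 [ 0.5699 -0.1911  0.0807] dist 0.1554
16.7083 [ 0.45914776 -0.23784427  0.23087357] [-0.04 -0.1  -0.16]
```

View pics/c0.png

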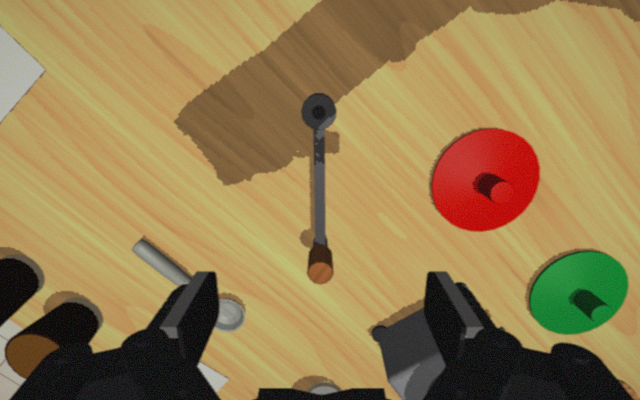

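The crank is centred in the view, hub at (318,111), bar straight down to the knob at (320,268), with its path clear. Both wrist views agree on its pose.

```bash
python3 - <<'E'
from h import *
th=np.radians(45.7);a=np.array([np.cos(th),np.sin(th)])
b=np.array([.4593,-.3048])+.047*a;q=down(th+np.pi/2);print(b)
ctrl.movep([*b,.12],q)
ctrl.movel([*b,.0115],max_speed=.1)
print(np.round(get_state()['contact_force'],2))
ctrl.close_gripper(90);s=get_state();print(s['width'],s['gripper_force'],s['tcp_pos'],np.round(s['contact_force'],2))
ctrl.movel([*b,.05],max_speed=.06)
ctrl.pause(.2)
s=get_state();print(s['time'],s['width'],s['gripper_force'],np.round(s['contact_force'],2),np.round(s['wrist_torque'],3))
ctrl.movel([*b,.235],max_speed=.15)
k=cam('wrist');im,d=vision.grab_frame('wrist');cv2.imwrite('pics/g.png',im)
np.savez('g.npz',im=im,d=d,K=k[0],R=k[1],t=k[2])
s=get_state();tcp=np.array(s['tcp_pos'])
for cn in ['scene','wrist','top']:
    k=cam(cn);im,d=vision.grab_frame(cn);C=cloud(k,d,np.ones((400,640),bool));r=C[:,:2]-tcp[:2];u=r@a;v=r@[-a[1],a[0]]
    dz=C[:,2]-tcp[2]
    for n,lo,hi,zl,zh in [('hub',-.062,-.032,.0,.05),('bar',.02,.09,.0,.05),('knob',.1,.14,.03,.09)]:
        g=(u>lo)&(u<hi)&(abs(v)<.03)&(dz>zl)&(dz<zh)
        if g.sum()>5: print(cn,n,g.sum(),'u',u[g].mean().round(4),'v',v[g].mean().round(4),'dz95',np.percentile(dz[g],[50,90]).round(4))
E
```

```text
[ 0.49212552 -0.27116244]
[-0.6  -0.62 -0.13]
0.01015305971681095 88.03566813468933 [ 0.49228267 -0.27128642  0.01178797] [-0.68  1.62  4.63]
20.1583 0.010094855396369127 87.67680287361145 [ 0.55 -0.14 -3.83] [-0.031  0.002  0.008]
scene hub 46 u -0.0538 v -0.0092 dz95 [0.0275 0.0288]
scene bar 234 u 0.0555 v -0.0025 dz95 [0.0227 0.0245]
scene knob 250 u 0.1173 v -0.0058 dz95 [0.0657 0.07  ]
wrist hub 8183 u -0.0478 v -0.0003 dz95 [0.0276 0.0284]
wrist bar 1334 u 0.0316 v -0.0003 dz95 [0.0236 0.0242]
top hub 29 u -0.0452 v 0.0139 dz95 [0.0249 0.0284]
top bar 152 u 0.0546 v -0.0008 dz95 [0.0231 0.0263]
top knob 120 u 0.1134 v 0.0011 dz95 [0.0683 0.0716]
```

View pics/g.png

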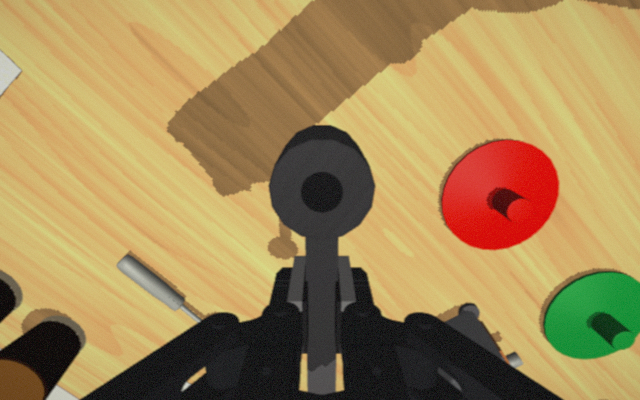

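The crank is gripped on its bar. The hub top and its hole at (321,191) are level, and there is no torque from tilt. Next I re-measure the spindle with the wrist camera on the way there.

```bash
python3 - <<'E'
from h import *
from scipy.optimize import least_squares
th=np.radians(45.7);a=np.array([np.cos(th),np.sin(th)]);n=np.array([-a[1],a[0]])
sp=np.array([.5631,.0350])
def ray(k,p,z):
    K,R,t=k;o=-R.T@t;d=R.T@np.linalg.solve(K,[*p,1]);return o+d*(z-o[2])/d[2]
def hub(f):
    z=np.load(f);k=(z['K'],z['R'],z['t']);return k,z
k,z=hub('g.npz');H=vision.camera_info('wrist')['hand_eye']
s=get_state();tcp=np.array(s['tcp_pos'])
r=(ray(k,(321.5,191),tcp[2]+.0285)-tcp)[:2];print('hub hole rel u,v',(r@a).round(4),(r@n).round(4))
for i,(du,dv) in enumerate([(0,-.13),(.04,-.115)]):
    ctrl.movel([*(sp+du*a+dv*n),.235],max_speed=.2)
    k=cam('wrist');im,d=vision.grab_frame('wrist');cv2.imwrite(f'pics/s{i}.png',im)
    C=cloud(k,d,np.ones((400,640),bool));q=np.hypot(*(C[:,:2]-sp).T)
    R=C[(q>.05)&(q<.068)&(C[:,2]>.135)&(C[:,2]<.144)];T=C[(q<.012)&(C[:,2]>.132)&(C[:,2]<.145)]
    f=least_squares(lambda p:np.hypot(R[:,0]-p[0],R[:,1]-p[1])-.058,sp,loss='soft_l1',f_scale=.002).x
    print('rim',len(R),f.round(4),R[:,2].mean().round(4),'spin',len(T),T.mean(0).round(4),(T.min(0)/2+T.max(0)/2).round(4))
    for x in models.recognise('wrist','spindle_tip')[:2]: print(round(x['p'],2),np.round(x['point'],1),ray(k,x['point'],.138).round(4))
s=get_state();print(s['time'],s['tcp_pos'],s['width'])
E
```

```text
hub hole rel u,v -0.0471 -0.0001
rim 3808 [0.5641 0.0344] 0.1385 spin 270 [0.564  0.0341 0.1365] [0.5639 0.035  0.1354]
0.73 [486.1 174.6] [0.5614 0.0065 0.138 ]
0.6 [580.3 279.9] [0.5593 0.1228 0.138 ]
rim 4213 [0.5644 0.0347] 0.1386 spin 301 [0.5643 0.0345 0.1366] [0.564  0.0355 0.1356]
0.77 [477.  125.3] [0.5636 0.0171 0.138 ]
0.42 [130.5  54.6] [ 0.6908 -0.1661  0.138 ]
23.8083 [ 0.67317554 -0.01762013  0.23490041] 0.010379028873051721
```

View pics/s0.png

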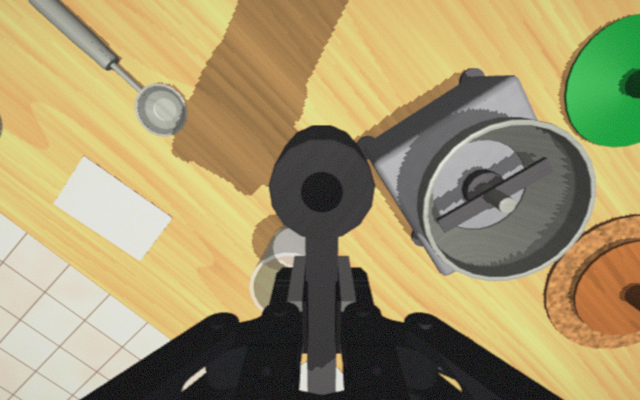

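The view shows the spindle tip at (507,204) in the open hopper, and the rim and spindle fits agree at (0.564, 0.0346). Now I move the hub over the spindle.

```bash
python3 - <<'E'
from h import *
th=np.radians(45.7);a=np.array([np.cos(th),np.sin(th)])
sp=np.array([.5641,.0346]);g=sp+.047*a
ctrl.movel([*g,.235],max_speed=.15)
ctrl.movel([*g,.1698],max_speed=.06)
ctrl.pause(.5)
s=get_state();t=np.array(s['tcp_pos']);print(s['time'],t,g,np.round(s['contact_force'],2),np.round(s['wrist_torque'],3),s['width'],np.abs(s['qd']).max())
n=np.array([-a[1],a[0]])
for cn in ['scene','wrist']:
    k=cam(cn);im,d=vision.grab_frame(cn);cv2.imwrite(f'pics/f_{cn}.png',im);C=cloud(k,d,np.ones((400,640),bool));r=C[:,:2]-t[:2];u=r@a;v=r@n;dz=C[:,2]-t[2]
    for nm,lo,hi,zl,zh in [('hub',-.062,-.032,.02,.05),('bar',.02,.09,.01,.05),('knob',.1,.14,.03,.09)]:
        m=(u>lo)&(u<hi)&(abs(v)<.03)&(dz>zl)&(dz<zh)
        if m.sum()>5: print(cn,nm,m.sum(),np.percentile(dz[m],[50,90]).round(4))
cv2.imwrite('pics/fin.png',cv2.resize(cv2.imread('pics/f_scene.png')[120:300,200:460],None,fx=3,fy=3))
E
```

```text
26.45 [0.59693638 0.06825598 0.16984992] [0.59692552 0.06823756] [ 0.19  0.32 -3.42] [ 0.026  0.014 -0.017] 0.01032333250457993 0.0015980075050043075
scene hub 140 [0.027  0.0292]
scene bar 191 [0.0223 0.0246]
scene knob 192 [0.0635 0.0701]
wrist hub 7951 [0.0275 0.0283]
wrist bar 1331 [0.0234 0.0241]
```

View pics/fin.png

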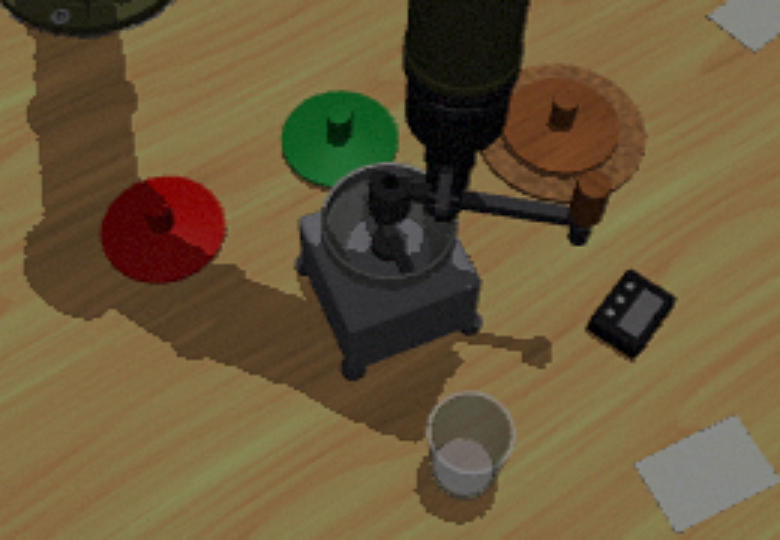

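The crank's hub is above the spindle at (388,195), level and clear. The lid is on the mat at (562,125), and the glass and timer are untouched. Handing in.

```bash
python3 -c "
from station import ticket
print(ticket.close_job())"
```

```text
the job is handed in; nothing more can be done
None
```

I handed the job in at about 26.5 s: the lid stands knob up on the cork mat, and the arm is still holding the crank level, its hub about 2 cm above the spindle by my measurements; no verdict was returned.

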